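Nudge a fixture plate onto its two locating pins

ROBOT

A 6-joint arm with a two-finger parallel gripper is mounted at the origin on the work surface. World frame = base frame: x ahead of the robot, y to its left, z up, the work surface at z = 0. Lengths are in m, angles in rad, forces in N, time in s.
With the tool pointing down it reaches from about 0.3 to 0.875 m from the base axis. Payload 6.4 kg.
Tool frame: the origin (TCP) lies at the very end of the fingers, on their centre line; the grasp point (between the pads) lies behind it (manip.hold_point_z is the z of the grasp point in the tool frame, in m); z points along the fingers, x is the direction in which the jaws open and shut, and the axes are right-handed (so a half turn about z gives the same grasp; the last joint's range is limited). The gripper opens to 88 mm and grips with 3 to 60 N. Pads are 18 mm wide; open, the fingers measure 123 mm over their backs; the gripper's body (75 mm by 187 mm) begins 45 mm behind the grasp point.
Start: joints at [-1.341, 0.181, 1.607, -0, 1.354, -0.206], TCP at [0.243, -0.521, 0.239] pointing down, gripper open.
Joint ranges: [-2.99, 2.99], [-0.89, 2.07], [0.3, 2.58], [-1.14, 4.28], [0, 2.63], [-3.12, 3.12]. Speed limits (rad/s): [2.57, 2.57, 3.01, 3.14, 3.14, 3.14].

INTERFACE

Orientations are given as a unit quaternion [w, x, y, z].
In Python, from bench import manip, readout, imaging gives the robot as it stands. Calls block until the motion is done:
- manip.move_ptp(position, orientation): joint-space move of the TCP to a pose.
- manip.movel(position, orientation=None, velocity=0.15, stop_force=None): straight line of the TCP; orientation=None keeps the orientation; velocity is the mean speed in m/s. With stop_force (N) it stops when the force on the tool has changed by that much, and returns True; else False.
- manip.set_joints(angles): joint-space move.
- manip.gripper_to(opening): opening from 0.0 (shut) to 1.0 (fully open); the grip force is fixed at half the most; returns when the fingers have stopped.
- manip.pause(seconds).
- manip.solve_ik(position, orientation): joint angles nearest the present ones, or None.
- readout.observe(): the state.
- imaging.snapshot(name): name is "scene" or "side" or "wrist"; returns a dict with "color" (420x560x3 uint8, red, green, blue), "vertical_fov" (degrees; the focal length in pixels is half the picture's height over the tangent of half this angle, whatever the lens; pixels are square), "cx", "cy" (the principal point, pixels), "eye" and "attitude" of the camera in the world. Camera axes: x right, y down, z forward; pixel columns grow to the right and rows downward; lengths in m; the calibration is good to about 2 mm. A picture is of the moment at which its call begins. There is no depth.
A pose or a line that the arm cannot do raises manip.MotionError and nothing moves.
- manip.job_done(): hands the job in, once; it reports no verdict.
Trained networks look in the newest picture that a camera, given by its name, has taken for a name from the list of things; names that differ only in an ending like _2 or _b are one class to them, and where a whole thing is asked for, a point or a joint stands for the part that bears it (a point fixed in the world has none). Each returns a list of dicts, best first, with "p" (0 to 1); they miss things now and then, are a little off and sometimes report something else, mostly with a low value. They report only what shows in the picture. A call takes as long as a camera call. They do not tell look-alikes from the thing itself.
- imaging.recognise(name, camera): "rect" ([left, top, width, height] in pixels, round what is visible of it).
The state is a dict: "t": time; "qpos": joint angles; "qvel": joint speeds; "joint_torque": joint torques, N m; "ee_pos": TCP position; "tool_rot": TCP orientation; "wrist_force": force on the tool from outside, world axes, zero at the start; "torque": the same for the moment, N m; "width": opening from 0.0 (shut) to 1.0 (fully open).
Only numpy, scipy, OpenCV 4.12 (cv2) and the standard library are available. Lean on these libraries where they do the work, as an engineer would, in place of code of your own. Each camera call takes 0.05 s, during which the arm holds its last target.

TASK

The aluminium fixture plate has been set down askew on its steel docking base and is riding cocked on the tops of the two locating pins. Without lifting it, nudge it sideways with the fingers until both of its holes drop over the pins and it lies flat on the base, then take the hand away. Keep the fingers off the black nest ring on the plate, which is set to size, and leave the brush, steel block, spare pin and tote where they are.

Things in the scene. Friction and masses are not known exactly. Their poses are not given: they have to be found in the camera images.
- plate: loose fixture plate, bare aluminium, 120 (x) x 180 (y) x 10 mm, 0.5 to 0.9 kg; origin at the centre of its underside, z up. At the start it is tilted about 0.1 rad, carried by the pin tops near its middle and by its long -x edge on the base; it slides at a few newtons and stays put. It is the right way round, within 0.15 rad
- nest: black plastic nest ring screwed to the middle of the plate's top face (part of the plate, not to be touched): 68 mm outside, 46 mm inside, 14 mm high; origin at the centre of its underside, 10 mm above the plate's origin
- base: fixed grey steel docking base (darker than the plate), 180 (x) x 230 (y) x 16 mm; origin at the centre of its underside on the work surface, x away from the robot. With the plate home their centres and axes match, the plate's underside is on the base's top face, and 30 mm of base shows along both long sides, 25 mm at both ends. At the start the plate lies 18 to 32 mm towards the base's -x, up to 20 mm off in y
- pin_a (a point): foot of the pin at the base's +y end, 70 mm from the base's centre, on its top face (16 mm up). Both pins are alike: steel, 12 mm across, 8.5 mm high, straight for 3 mm, then tapering to 5 mm across at the top, so a hole within about 4 mm of its pin finds its own way down. The plate hides them
- pin_b (a point): foot of the other pin, at the base's -y end, 70 mm from the base's centre, on its top face
- hole_a (a point): centre of the plate's round through hole, 15 mm across, at its underside, 70 mm from the plate's centre towards its +y; belongs over pin_a
- hole_b (a point): centre of the plate's through slot, 15 mm (x) by 22 mm (y), at its underside, 70 mm from the plate's centre towards its -y; belongs over pin_b
- brush: bystander: flat brush with a wooden handle, 201 mm long, 40 mm wide, 16 mm high, lying down; origin under its steel ferrule, bristles to its +x, handle to its -x; at the base's -y side
- gauge_block: bystander: plain steel block 40 x 65 x 25 mm, origin under its centre; beyond the base
- spare_pin: bystander: spare locating pin standing on its 22 mm wide collar, 40 mm high, origin under its centre; beyond the base
- tote: bystander: small open grey tote 140 x 100 x 55 mm, origin under its centre; at the base's +y side
There are look-alikes about, which are no part of the job. What is shaped like the plate but purple or red is not meant.

How it is judged:
At the end, for the whole second after the job is handed in: both pins stand in their holes (each hole within 3 mm of its pin, seen from above), the plate's underside is within 2 mm of the base's top face at both holes, the plate is level within 0.025 rad and at rest (horizontal distance between hole_a and pin_a below 0.003 m and horizontal distance between hole_b and pin_b below 0.003 m and z of each of hole_a, hole_b in the frame of base below 0.018 m and angle between plate's own z axis and vertical below 0.025 rad and linear speed of plate below 0.01 m/s); the robot touches nothing.
It fails at once if the plate was lifted (its centre more than 16 mm over the base's top face) (z of plate in the frame of base above 0.032 m).
It fails at once if the plate was tipped up (more than 0.35 rad) (angle between plate's own z axis and vertical above 0.35 rad).
It fails at once if the fingers pressed on the black nest ring (over 1 N) (contact force between the fingers and nest above 1 N).
It fails at once if the brush, steel block, spare pin or tote was moved more than 20 mm, or the spare pin knocked over (distance of any of brush, gauge_block, tote, spare_pin from where it was at the start of the episode above 0.02 m or angle between spare_pin's own z axis and vertical above 0.5 rad).
It also fails if it takes over 58 s, if anything falls off the work surface, if the arm or the gripper's body presses on something with over 40 N, if the wrist force passes 120 N, or if a joint passes its speed limit or range.

## Working session

There is one attempt and no reset: what is moved stays moved. The work goes in short steps, each a Python script; the robot and the scene stay as the last script left them, time stands still between calls to the robot, and variables do not carry over. Pictures are saved under pics/ and viewed, and the job is handed in when it is done.

```bash
ls; mkdir -p pics
cat > h.py <<'E'
from bench import manip, readout, imaging
import numpy as np, cv2
from scipy.spatial.transform import Rotation as R
def rot(a): 
    a=np.array(a,float)
    return a if a.shape==(3,3) else R.from_quat([a[1],a[2],a[3],a[0]]).as_matrix()
def snap(n,fn):
    s=imaging.snapshot(n); cv2.imwrite('pics/'+fn,cv2.cvtColor(s['color'],cv2.COLOR_RGB2BGR)); 
    np.save('pics/'+fn+'.npy',{k:v for k,v in s.items()},allow_pickle=True); return s
def load(fn): return np.load('pics/'+fn+'.npy',allow_pickle=True).item()
def ray(s,uv,z):
    f=s['color'].shape[0]/2/np.tan(np.radians(s['vertical_fov'])/2)
    d=rot(s['attitude'])@np.array([(uv[0]-s['cx'])/f,(uv[1]-s['cy'])/f,1]); e=np.array(s['eye'])
    return e+d*(z-e[2])/d[2]
def proj(s,P):
    f=s['color'].shape[0]/2/np.tan(np.radians(s['vertical_fov'])/2)
    c=(np.array(P)-np.array(s['eye']))@rot(s['attitude'])
    return np.array([s['cx']+f*c[0]/c[2],s['cy']+f*c[1]/c[2]])
E
python3 - <<'E'
from h import *
for n in ['scene','side','wrist']:
    s=snap(n,n+'0.png'); print(n,s['eye'],s['attitude'],s['vertical_fov'],s['cx'],s['cy'])
    for o in ['plate','base','nest','brush','gauge_block','spare_pin','tote']:
        print(o,[(np.round(d['rect']),round(d['p'],2)) for d in imaging.recognise(o,n)][:3])
print(readout.observe())
E
```

```text
pics
scene [ 1.44812814 -0.1582479   0.85458848] [-0.30719606  0.67524661  0.61093781 -0.27645542] 57.72115514568776 277.05429003697805 212.94775097069513
plate [(array([306., 168.,  47.,  32.]), 0.91), (array([269., 204.,  60.,  28.]), 0.83), (array([175., 257.,  75.,  45.]), 0.73)]
base [(array([269., 209.,  69.,  44.]), 0.74)]
nest [(array([204., 264.,  24.,  23.]), 0.8), (array([175., 197.,  14.,  14.]), 0.64), (array([288., 210.,  22.,  15.]), 0.57)]
brush [(array([226., 197.,  21.,  40.]), 0.91)]
gauge_block [(array([266., 254.,  24.,  18.]), 0.83)]
spare_pin [(array([327., 257.,   7.,  10.]), 0.51)]
tote [(array([362., 211.,  40.,  48.]), 0.8), (array([270., 206.,  58.,  29.]), 0.33)]
side [0.1109819  0.75980259 0.65398591] [ 0.11825806 -0.22116446  0.85179525 -0.45994148] 51.170589959981655 275.87063243562847 211.45171495298487
plate [(array([228., 204.,  81.,  58.]), 0.93), (array([288., 141.,  57.,  18.]), 0.88), (array([337., 168.,  60.,  36.]), 0.78)]
base [(array([201., 205., 116.,  74.]), 0.59)]
nest [(array([314., 291.,  34.,  25.]), 0.74), (array([308., 140.,  18.,  1
[... 603 characters left out ...]
_block []
spare_pin []
tote []
{'t': 1.2, 'qpos': array([-1.34126477e+00,  1.80779269e-01,  1.60702254e+00, -5.86798369e-06,
        1.35379149e+00, -2.06289306e-01]), 'qvel': array([-0.000317  ,  0.00048637, -0.00096234,  0.00044607, -0.00126683,
       -0.00333257]), 'joint_torque': array([-2.19572357e-04, -4.33847022e+01, -3.42165649e+01,  7.03903567e-02,
        3.09222098e-02,  4.87191386e-06]), 'ee_pos': array([ 0.24276027, -0.5212486 ,  0.23871522]), 'tool_rot': array([ 1.82602232e-06,  8.43254356e-01, -5.37514736e-01, -2.23093326e-06]), 'wrist_force': array([-0.19859018, -0.23510956, -0.35509214]), 'torque': array([ 0.03381567, -0.08262822, -0.00510353]), 'width': 0.9971008113925619}
```

View pics/scene0.png

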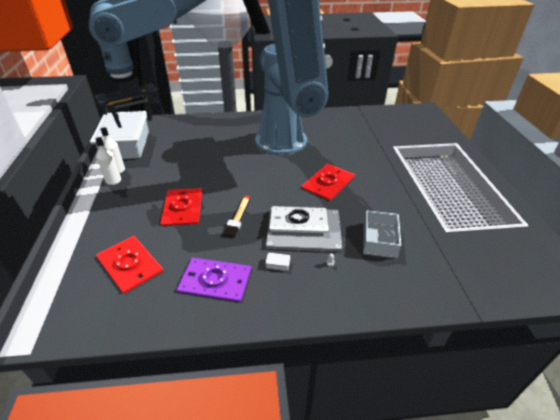

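View pics/side0.png

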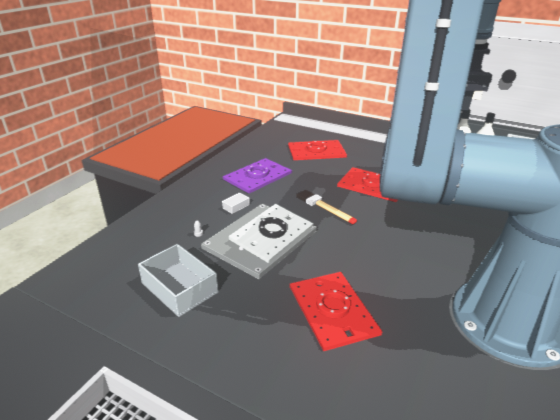

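Run:
```python
from h import *
s=load('scene0.png'); d=load('side0.png')
print('scene centre',ray(s,(303,226),.016),'side',ray(d,(259,242),.016))
```

```text
scene centre [0.56619552 0.0165678  0.016     ] side [0.55211601 0.04620668 0.016     ]
```

Scene camera: the silver plate is at about (300,220) on the grey base (269–341, 207–251). The brush, block, spare pin and tote are around it, and the red and purple plates are decoys. Next I'll take a closer look with the wrist camera.

```bash
cat >> h.py <<'E'
def down(yaw):  # tool x axis at yaw in world, z down
    M=np.array([[np.cos(yaw),np.sin(yaw),0],[np.sin(yaw),-np.cos(yaw),0],[0,0,-1.]])
    q=R.from_matrix(M).as_quat(); return [q[3],q[0],q[1],q[2]]
E
python3 - <<'E'
from h import *
w=load('wrist0.png'); o=readout.observe()
T=rot(o['tool_rot']); print('cam in tool',T.T@(np.array(w['eye'])-o['ee_pos'])); print(np.round(T.T@rot(w['attitude']),3))
print(manip.hold_point_z)
c=T.T@(np.array(w['eye'])-o['ee_pos'])
for yaw in [np.pi/2,-np.pi/2,0]:
    M=rot(down(yaw)); print(yaw,M@c, manip.solve_ik([0.5,0.03,0.35],down(yaw)))
E
```

```text
cam in tool [-0.00021271 -0.07548389 -0.14682351]
[[ 1.    -0.001  0.   ]
 [ 0.     0.957  0.291]
 [-0.    -0.291  0.957]]
-0.0187
1.5707963267948966 [-0.07548389 -0.00021271  0.14682351] [-1.77472580e-01 -6.16662601e-02  1.63983955e+00 -4.44089210e-16
  1.56341936e+00 -1.74826891e+00]
-1.5707963267948966 [0.07548389 0.00021271 0.14682351] [-1.77472580e-01 -6.16662601e-02  1.63983955e+00 -4.44089210e-16
  1.56341936e+00  1.39332375e+00]
0 [-0.00021271  0.07548389  0.14682351] [-1.77472580e-01 -6.16662601e-02  1.63983955e+00 -4.44089210e-16
  1.56341936e+00 -1.77472580e-01]
```

Run:
```python
from h import *
manip.move_ptp([0.53,0.03,0.28],down(np.pi/2))
s=snap('wrist','w1.png')
for o in ['plate','base','nest','hole_a','hole_b','pin_a','pin_b']:
    print(o,[(np.round(d['rect']),round(d['p'],2)) for d in imaging.recognise(o,'wrist')][:3])
print(s['eye'],readout.observe()['t'])
```

```text
plate [(array([170., 118., 166., 120.]), 0.88), (array([287.,   0., 150.,  79.]), 0.8), (array([  4., 262., 102.,  52.]), 0.65)]
base [(array([165., 111., 206., 165.]), 0.82), (array([171., 113., 165., 126.]), 0.72)]
nest [(array([224., 150.,  57.,  59.]), 0.62), (array([ 77., 305.,  13.,  12.]), 0.55)]
hole_a [(array([289.,   0., 146.,  80.]), 0.84), (array([  4., 260., 106.,  56.]), 0.75), (array([172., 117., 163., 121.]), 0.72)]
hole_b [(array([289.,   0., 146.,  80.]), 0.84), (array([  4., 260., 106.,  56.]), 0.75), (array([172., 117., 163., 121.]), 0.72)]
pin_a [(array([168., 110., 202., 164.]), 0.67)]
pin_b [(array([168., 110., 202., 164.]), 0.67)]
[0.45471545 0.02967713 0.42672039] 3.825
```

View pics/w1.png

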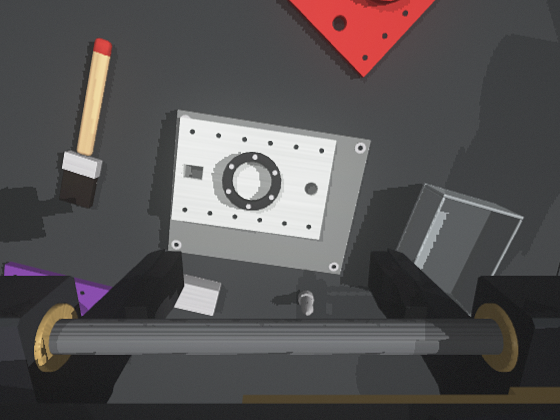

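Run:
```python
from h import *
im=cv2.imread('pics/w1.png')[95:290,150:385]
cv2.imwrite('pics/w1z.png',cv2.resize(im,None,fx=3.2,fy=3.0,interpolation=cv2.INTER_CUBIC))
```

```text
(no output)
```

View pics/w1z.png

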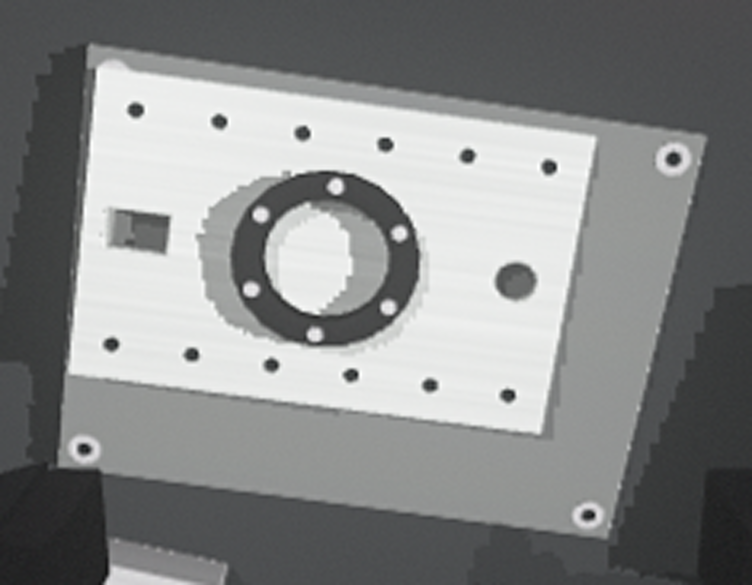

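```bash
cat >> h.py <<'E'
from scipy.optimize import least_squares
BC=np.array([[-.09,-.115,.016],[-.09,.115,.016],[.09,.115,.016],[.09,-.115,.016]])
PC=np.array([[-.06,-.09,.01],[-.06,.09,.01],[.06,.09,.01],[.06,-.09,.01],[0,-.07,.01],[0,.07,.01]])
def Rz(a): return R.from_euler('z',a).as_matrix()
def pw(p,tilt,pts=PC):  # p=x,y,yaw
    t=tilt; return np.asarray(pts)@(Rz(p[2])@R.from_euler('y',-t).as_matrix()).T+np.array([p[0],p[1],.016+.06*np.sin(t)])
def fitbase(s,px):
    f=lambda p:(np.array([proj(s,q) for q in BC@Rz(p[2]).T+np.array([p[0],p[1],0])])-px).ravel()
    r=least_squares(f,[.57,.03,0]); return r.x,f(r.x).reshape(-1,2)
def fitplate(s,px,idx=range(6),tilt=None):
    idx=list(idx)
    g=(lambda p:p[3]) if tilt is None else (lambda p:tilt)
    f=lambda p:(np.array([proj(s,q) for q in pw(p,g(p))[idx]])-px).ravel()
    r=least_squares(f,[.55,.03,0,.1],x_scale=.01); return r.x,f(r.x).reshape(-1,2)
def rel(b,p,tilt):
    W=pw(p,tilt,[[0,0,0],[0,.07,0],[0,-.07,0]])
    return (W-np.array([b[0],b[1],0]))@Rz(b[2])
E
python3 - <<'E'
from h import *
s=load('w1.png')
z=lambda a:np.array(a,float)/[3.2,3.0]+[150,95]
b,rb=fitbase(s,z([(88,44),(707,135),(608,538),(58,466)])); print(b,np.round(rb,1))
px=z([(97,66),(596,137),(541,434),(69,374),(139,231),(516,281)])
for t in (None,.1,.09):
    p,rp=fitplate(s,px,tilt=t); print(p,np.round(rp,1).tolist()); print(np.round(rel(b,p,p[3])*1000,1))
E
```

```text
[ 0.56960371  0.01562174 -0.15380014] [[-0.3 -0.3]
 [ 0.4 -0.1]
 [ 0.1  0.2]
 [-0.3  0.3]]
[ 0.54470737  0.00197281 -0.14646655  0.11384838] [[0.5, 0.3], [0.1, -0.3], [0.1, -0.2], [-0.2, -0.3], [-0.3, 0.2], [-0.2, 0.2]]
[[-22.5 -17.3  22.8]
 [-23.   52.7  22.8]
 [-22.  -87.3  22.8]]
[ 0.54480779  0.00192271 -0.14662613  0.1       ] [[0.4, 0.4], [0.1, -0.1], [-0.1, -0.5], [0.2, -0.5], [-0.2, 0.2], [-0.4, 0.3]]
[[-22.4 -17.3  22. ]
 [-22.9  52.7  22. ]
 [-21.9 -87.3  22. ]]
[ 0.54487936  0.0018867  -0.14674068  0.1       ] [[0.4, 0.5], [0.1, -0.0], [-0.3, -0.6], [0.4, -0.6], [-0.1, 0.2], [-0.5, 0.3]]
[[-22.3 -17.4  22. ]
 [-22.8  52.6  22. ]
 [-21.8 -87.4  22. ]]
```

The fit is good (residuals of at most 0.5 px). In the base frame the plate is at (-22.5, -17.3) mm with a yaw error of 0.4°. I'll push +y first, with both fingertips spread across the -y end, then +x on the -x edge.

```bash
cat >> h.py <<'E'
B=np.array([0.56960371,0.01562174,-0.15380014])
def bw(x,y,z): # base mm -> world
    v=Rz(B[2])@np.array([x/1000,y/1000,0]); return [B[0]+v[0],B[1]+v[1],z]
E
python3 - <<'E'
from h import *
s=load('w1.png')
for uv,z in (((97,180),.01),((82,205),.01),((420,190),.055),((400,245),.05),((185,300),.025),((210,275),.025),((310,310),.03)):
    print(uv,np.round((ray(s,uv,z)-[B[0],B[1],0])@Rz(B[2])*1000))
q=down(B[2])
manip.gripper_to(0.5)
manip.move_ptp(bw(-22,-140,.12),q)
manip.movel(bw(-22,-140,.020),velocity=.1)
f0=readout.observe()['wrist_force']
for y in (-120,-110,-106,-103,-101):
    r=manip.movel(bw(-22,y,.020),velocity=.04,stop_force=25)
    o=readout.observe(); print(y,r,np.round((o['wrist_force']-f0)@Rz(B[2]),1),round(o['t'],1))
s=snap('scene','s2.png');s=snap('side','d2.png')
manip.movel(bw(-22,-140,.020),velocity=.1)
manip.movel(bw(-22,-140,.06),velocity=.15)
manip.move_ptp([0.53,0.03,0.25],down(np.pi/2+B[2]))
s=snap('wrist','w2.png');im=s['color'][60:300,120:420,::-1]
cv2.imwrite('pics/w2z.png',cv2.resize(im,None,fx=2.5,fy=2.5,interpolation=cv2.INTER_CUBIC))
print(readout.observe()['t'])
E
```

```text
(97, 180) [  10. -210.   10.]
(82, 205) [  46. -229.   10.]
(420, 190) [-47. 171.  55.]
(400, 245) [ 24. 168.  50.]
(185, 300) [154. -85.  25.]
(210, 275) [112. -56.  25.]
(310, 310) [141.  82.  30.]
-120 False [-1.  -0.2  0.5] 7.7
-110 False [-0.9 -1.3 -0.1] 8.1
-106 False [-0.  -2.2 -0.5] 8.4
-103 False [ 1.1 -3.2  0.6] 8.6
-101 False [ 0.1 -2.8  0.5] 8.9
11.15
```

View pics/w2z.png

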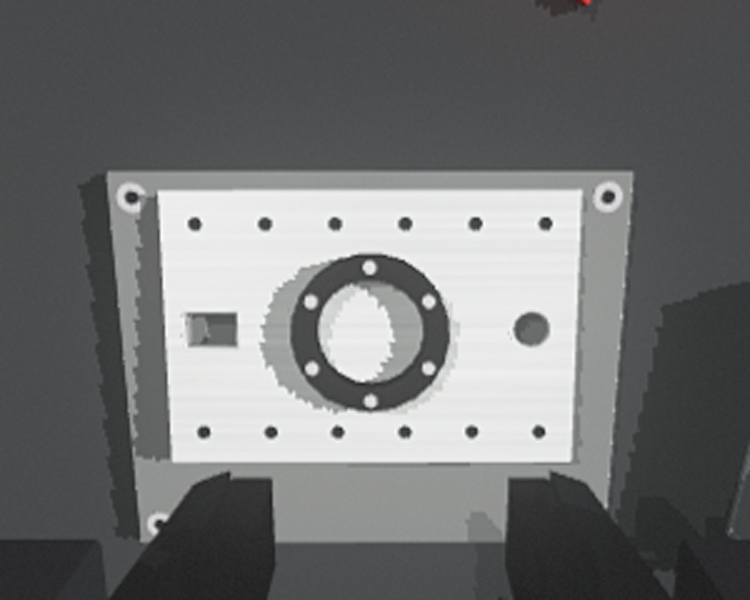

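View pics/d2.png

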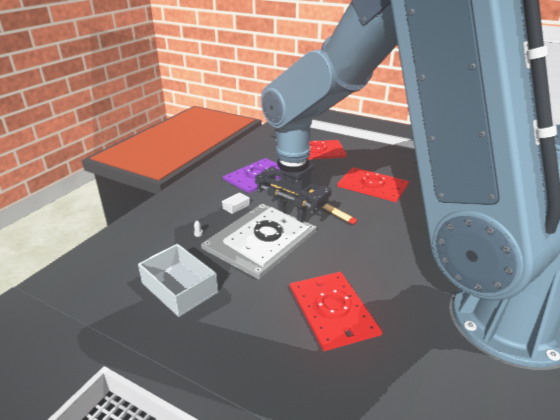

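Run:
```python
from h import *
s=load('w2.png')
z=lambda a:np.array(a,float)/2.5+[120,60]
b,rb=fitbase(s,z([(107,171),(633,171),(606,543),(141,543)])); print(b,np.round(rb,1).tolist())
p,rp=fitplate(s,z([(158,190),(582,189),(572,462),(173,462),(212,329),(532,329)])); print(p,np.round(rp,1).tolist()); print(np.round(rel(b,p,p[3])*1000,1))
```

```text
[ 0.56972164  0.01562971 -0.15454583] [[-0.6, 0.2], [0.9, -0.0], [-0.3, -0.2], [-0.0, 0.1]]
[ 0.54769771  0.01942464 -0.15358511  0.11795509] [[0.5, -0.0], [0.1, 0.0], [0.1, -0.3], [-0.3, -0.0], [-0.2, 0.3], [-0.2, 0.0]]
[[-22.3   0.4  23.1]
 [-22.4  70.4  23.1]
 [-22.3 -69.6  23.1]]
```

The plate is now at y +0.4 mm with yaw error under 0.1°, and x -22.3 mm is left. Next is the +x push.

Run:
```python
from h import *
q=down(np.pi/2+B[2])
manip.gripper_to(0.9)
manip.move_ptp(bw(-120,0,.10),q)
manip.movel(bw(-120,0,.020),velocity=.1)
f0=readout.observe()['wrist_force']
for x in (-96,-88,-82,-79,-77,-75,-74,-73,-72):
    r=manip.movel(bw(x,0,.020),velocity=.04,stop_force=20)
    o=readout.observe(); print(x,r,np.round((o['wrist_force']-f0)@Rz(B[2]),1),round(o['t'],1))
    if r: break
s=snap('side','d3.png')
manip.movel(bw(-125,0,.020),velocity=.1)
manip.movel(bw(-125,0,.06),velocity=.15)
manip.move_ptp([0.53,0.03,0.25],q)
s=snap('wrist','w3.png');im=s['color'][60:300,120:420,::-1]
cv2.imwrite('pics/w3z.png',cv2.resize(im,None,fx=2.5,fy=2.5,interpolation=cv2.INTER_CUBIC))
im=load('d3.png')['color'][150:330,120:360,::-1]
cv2.imwrite('pics/d3z.png',cv2.resize(im,None,fx=3,fy=3,interpolation=cv2.INTER_CUBIC))
print(readout.observe()['t'])
```

```text
-96 False [-0.1 -0.7 -0.2] 14.2
-88 False [-6.2 -1.4  4.2] 14.6
-82 False [-8.7  0.2  5.4] 14.9
-79 False [-10.5  -1.3   6.6] 15.1
-77 False [-8.  -0.9  2.8] 15.4
-75 False [-5.9  0.1  2. ] 15.6
-74 False [ 0.4 -0.8  0.1] 15.9
-73 False [-0.6  0.3  0.4] 16.1
-72 False [ 0.1 -0.3 -0. ] 16.4
18.4333
```

View pics/w3z.png

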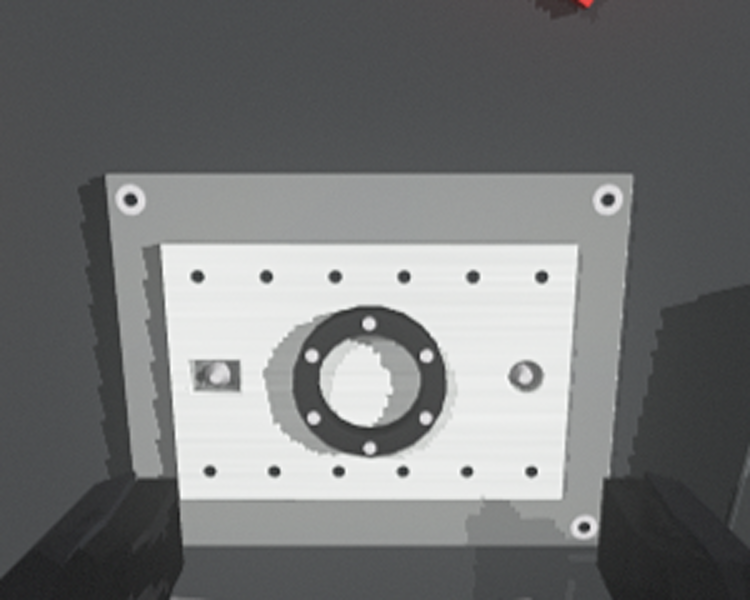

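View pics/d3z.png

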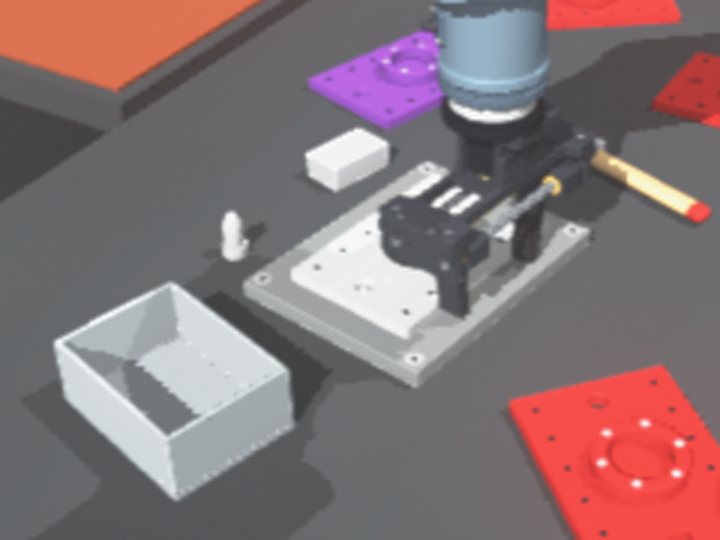

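The pin tops are now visible inside both openings, in the slot at (219,373) and the hole at (525,374). The contact force fell to zero at about x=-74, so the plate seems to have dropped. I'll check position and tilt by fitting.

Run:
```python
from h import *
s=load('w3.png')
z=lambda a:np.array(a,float)/2.5+[120,60]
b,rb=fitbase(s,z([(107,174),(633,174),(606,546),(140,546)])); print(b,np.round(rb,1).tolist())
px=z([(162,244),(578,244),(563,499),(181,499),(216,376),(526,376)])
for t in (None,0.,.05):
    p,rp=fitplate(s,px,tilt=t); print(p,np.round(rp,1).tolist(),(rp**2).sum()); print(np.round(rel(b,p,p[3] if t is None else t)*1000,1))
# 6dof free plate via solvePnP using 6 points
f=210/np.tan(np.radians(s['vertical_fov'])/2);K=np.array([[f,0,s['cx']],[0,f,s['cy']],[0,0,1]])
for nm,P,q in (('plate',PC,px),('base',BC,z([(107,174),(633,174),(606,546),(140,546)]))):
    ok,rv,tv=cv2.solvePnP(P,q,K,None); A=rot(s['attitude']); M=A@cv2.Rodrigues(rv)[0]
    print(nm,'tilt normal',np.round(M[:,2],3),'pos',A@tv.ravel()+s['eye'])
```

```text
[ 0.56963677  0.01585745 -0.15357444] [[-0.8, 0.1], [1.0, -0.1], [-0.2, 0.0], [0.1, 0.1]]
[ 0.56849271  0.01600418 -0.15384779  0.01292886] [[-0.1, -0.1], [0.2, -0.2], [-0.0, -0.2], [-0.1, -0.1], [-0.0, 0.3], [0.0, 0.2]] 0.2685288697291379
[[ -1.2  -0.   16.8]
 [ -1.1  70.   16.8]
 [ -1.2 -70.   16.8]]
[ 0.56863495  0.01596591 -0.15392448  0.1       ] [[-0.1, 0.2], [0.2, 0.1], [-0.3, -0.5], [0.2, -0.5], [0.1, 0.3], [-0.1, 0.3]] 0.8622565950704942
[[ -1.  -0.  16.]
 [ -1.  70.  16.]
 [ -1. -70.  16.]]
[ 0.56807348  0.01611588 -0.15362371  0.1       ] [[-0.1, -0.7], [0.3, -0.9], [0.8, 0.8], [-1.0, 0.9], [-0.4, 0.2], [0.4, 0.1]] 4.931454472127838
[[ -1.6   0.   19. ]
 [ -1.6  70.   19. ]
 [ -1.6 -70.   19. ]]
plate tilt normal [-0.019 -0.     1.   ] pos [0.56862142 0.01594905 0.01639593]
base tilt normal [-0.017  0.     1.   ] pos [ 0.5700035   0.01572074 -0.0016433 ]
```

The fit puts the plate at x -1.1 mm, y 0.0, with tilt equal to the base's own apparent tilt, so it is flat to within measurement. I'll confirm with an independent camera now the arm is clear.

Run:
```python
from h import *
manip.movel([0.45,0.03,0.40],velocity=.2)
s=snap('side','d4.png');c=snap('scene','s4.png')
a=cv2.resize(s['color'][185:285,190:330,::-1],None,fx=5.5,fy=5.5,interpolation=cv2.INTER_CUBIC)
for t,col in ((0,(0,255,0)),):
    for pts,cc in ((pw([.5686,.0160,-.1537],0),(0,0,255)),):
        q=np.array([(proj(s,x)-[190,185])*5.5 for x in pts]); 
        cv2.polylines(a,[np.int32(q[:4])],True,cc,1)
cv2.imwrite('pics/d4z.png',a)
a=cv2.resize(c['color'][190:275,220:410,::-1],None,fx=4,fy=4,interpolation=cv2.INTER_CUBIC)
cv2.imwrite('pics/s4z.png',a); print(readout.observe()['t'])
```

```text
19.5333
```

View pics/d4z.png

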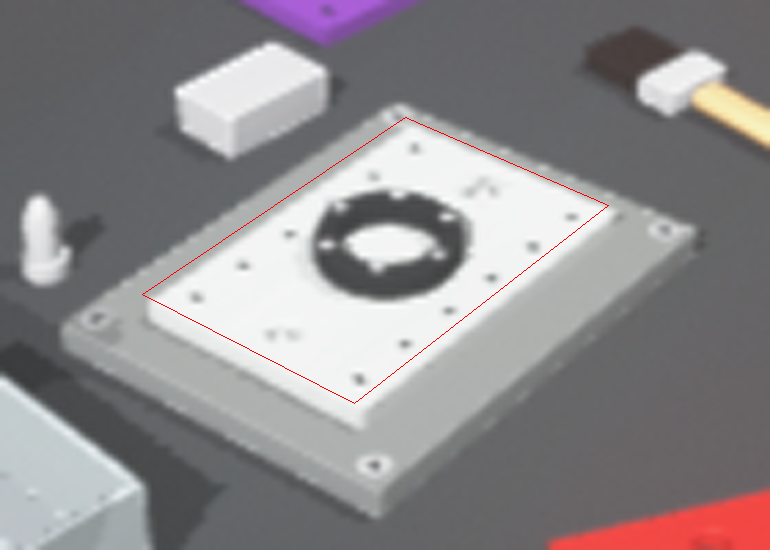

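View pics/s4z.png

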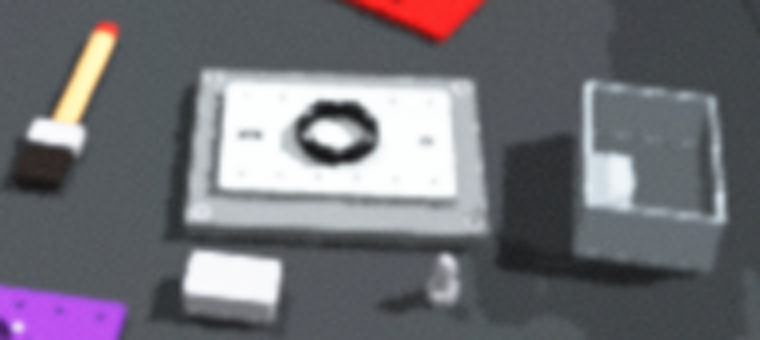

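The side view shows the plate flat with an even base margin. The flat-plate outline sits about 1.5 px off uniformly, which is within calibration. The scene view shows all bystanders standing and the hand clear, so I'm handing in.

Run:
```python
from h import *
manip.pause(0.3); print(np.round(readout.observe()['wrist_force'],1)); manip.job_done()
```

```text
[ 0.9 -0.  -0.5]
the job is handed in; nothing more can be done
```

The plate dropped over both pins and is lying flat on the base. I handed the job in at about 20 s, and the interface gives no verdict.

**Pushes:** I used two straight pushes with spread fingers. The first was +y on the -y end (about 3 N), the second +x on the -x edge (up to about 11 N). The contact force fell to zero when the holes dropped over the pins. The plate was never lifted, and the fingers stayed outside its edges, well away from the nest ring.

**Last checks:**
- **Position:** the wrist camera puts both holes about 1.1 mm short in x and 0 mm off in y, within the 1.5 mm free play. Yaw error is under 0.1°.
- **Tilt:** the plate reads 0.019 rad and the base itself reads 0.017 rad. The difference is about 0.002 rad, so I take the plate to be flat.
- **Pins and surroundings:** both pin tops show in their openings. The bystanders are still standing and look undisturbed by eye; I did not measure their positions again. The hand is clear.
- **Disagreement:** in the side view, my flat-plate outline sat about 1–2 px off evenly all round. I put that down to the roughly 2 mm camera calibration.

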